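# Change over the stop spacers at a packing bench

## Robot

A 6-joint arm with a two-finger parallel gripper is mounted at the origin on the work surface. World frame = base frame: x ahead of the robot, y to its left, z up, the work surface at z = 0. Lengths are in m, angles in rad, forces in N, time in s.
With the tool pointing down it reaches from about 0.35 to 0.725 m from the base axis. Payload 4.3 kg.
Tool frame: the origin (TCP) lies at the very end of the fingers, on their centre line; the grasp point (between the pads) lies 19 mm behind it; z points along the fingers, y is the line along which they close (so a half turn about z gives the same grasp; the last joint's range is limited). The gripper opens to 85 mm and grips with 20 to 120 N. Pads are 22 mm wide; open, the fingers measure 114 mm over their backs; the gripper's body (76 mm by 85 mm) begins 54 mm behind the grasp point. The pads swing forward as they close: fully open they stand 13 mm farther back than shut.
Start: joints at [1.127, 0.377, 0.081, 1.274, 0, 1.46], TCP at [0.188, 0.543, 0.231] pointing down, gripper open.
Joint ranges: [-2.72, 2.72], [-0.84, 1.66], [-1.02, 1.22], [-1.77, 2.12], [-1.37, 1.28], [-3.14, 3.14]. Speed limits (rad/s): [2.57, 2.57, 3.14, 3.14, 3.14, 3.14].

## Interface

Orientations are given as a unit quaternion [x, y, z, w].
In Python, from cell import r gives the robot as it stands.
- The arm moves only by the shell command python3 -m crank 'ROWS' [FORCE]. ROWS is JSON, one flat list of numbers, 5 for each row, row after row: the shift along the tool's x, y, z normalised to -1 to 1, where 1 is 50 cm, then the turn about the tool's z normalised to -1 to 1, where 1 is 180 degrees, then the closure, from 0 (fully open) to 1 (shut). A call has 1 to 10 rows; each row is the pose to reach, as a shift and turn from the pose commanded when the call began, along the tool's axes at that moment, turning the shorter way round; what a row does not reach only later rows make up. A row lasts 1/10 s, in which the tool goes at most 50 mm and 8.59 degrees, less where a joint would pass 70% of its speed; a pose out of reach is approached as far as the arm can. A call with a number of a shift or a turn outside -1 to 1 is refused whole. A call with a gripper value outside its range is refused whole. The fingers move at their own pace and stop on an object; FORCE is the grip in N (left out, the last holds). Time passes only in rows, so rows that repeat a pose let the fingers close. It gives the time, the measured TCP pose, the force, the opening and the grip force at its end, in the units of the state.
- r.get_obs(): the state, without advancing time (a new reading comes with each control period).
- r.read_camera(name): name is "scene" or "top"; returns a dict with "img" (480x640x3 uint8, red, green, blue), "range_z" (480x640 float32, m along the optical axis (not along the pixel's ray), 0 where there is no reading), "fovy" (degrees; the focal length in pixels is half the picture's height over the tangent of half this angle, whatever the lens; pixels are square), "cx", "cy" (the principal point, pixels), "camera_from_world" (4x4, takes a point from world to camera coordinates). Camera axes: x right, y down, z forward; pixel columns grow to the right and rows downward; lengths in m; the calibration is good to about 2 mm. A picture is of the moment at which its call begins.
- r.hand_in(): hands the job in; it is judged then, once.
The state is a dict: "clock": time; "joint_positions": joint angles; "qd": joint speeds; "joint_torque": joint torques, N m; "eef_pos": TCP position; "tcp_rot": TCP orientation; "ft_force": force on the tool from outside, world axes, zero at the start; "torque": the same for the moment, N m; "opening": opening from 0.0 (shut) to 1.0 (fully open); "gripper_force": force on a finger pad.
Only numpy, scipy, OpenCV 4.12 (cv2) and the standard library are available. Lean on these libraries where they do the work, as an engineer would, in place of code of your own. Each camera call takes 0.05 s, during which the arm holds its last target. There are 200 camera calls.

## Task

Change the stop fixture over for the next carton size: unlock its lever (pull it right over towards the robot), slide the red spacer off the rod and lay it in the blue tray, slide every yellow spacer on the bench through its gap onto the rod so that they sit flat in a stack, then push the lever right over to locked again. Also take the green set-up board out of its slot and lean it, foot on the bench, against the middle of the red tote's front face. Leave the other things on the bench where they are.

Things in the scene. Friction and masses are not known exactly. Their poses are not given: they have to be found in the camera images.
- fixture: fixed aluminium plate 20 mm thick, carrying the stop rod and the lock lever. Origin under the rod's axis on the table; the plate runs 55 mm either way in its x, from -135 to +50 mm in its y
- rod_foot (a point): where the upright steel stop rod leaves the plate, on the rod's axis, 20 mm above the table (axes as the fixture's). Rod 12 mm in diameter, free length 56 mm, then a fixed black head 31 mm across and 7 mm thick, so a spacer gets on or off only sideways through its gap
- lock (a joint): lock lever on the fixture, hinged about the fixture's y: 0 = unlocked (leans to the fixture's -x), 1.0 rad = locked (leans to the fixture's +x); stiff enough to stay where it is left, moves with about 1 N at the ball
- lock_tip (a point): centre of the red ball (26 mm across) at the lever's end; the lever's pivot is at fixture x 0, y -100 mm, 42 mm above the table, lever length 80 mm, arm 10 mm in diameter, block under it 70 x 50 x 25 mm on the plate
- old_spacer: red C-shaped spacer, on the rod at the start, resting on the plate; 24 mm thick, 60 g, otherwise the same outline and origin as the yellow ones: gap to its +x, tab to its -x
- spacer1: yellow C-shaped spacer (open ring with a tab) lying flat, 12 mm thick, 40 g; may be absent. Origin: centre of its bore, on its underside. Ring 56 mm across outside, bore 24 mm; the gap opens to +x, about 15.5 mm wide at the throat and flaring outwards; the tab, 16 mm wide, full thickness, sticks out to -x, from 26 to 66 mm from the origin
- spacer2: yellow C-shaped spacer (open ring with a tab) lying flat, 12 mm thick, 40 g; may be absent. Origin: centre of its bore, on its underside. Ring 56 mm across outside, bore 24 mm; the gap opens to +x, about 15.5 mm wide at the throat and flaring outwards; the tab, 16 mm wide, full thickness, sticks out to -x, from 26 to 66 mm from the origin
- spacer3: yellow C-shaped spacer (open ring with a tab) lying flat, 12 mm thick, 40 g; may be absent. Origin: centre of its bore, on its underside. Ring 56 mm across outside, bore 24 mm; the gap opens to +x, about 15.5 mm wide at the throat and flaring outwards; the tab, 16 mm wide, full thickness, sticks out to -x, from 26 to 66 mm from the origin
- spacer4: yellow C-shaped spacer (open ring with a tab) lying flat, 12 mm thick, 40 g; may be absent. Origin: centre of its bore, on its underside. Ring 56 mm across outside, bore 24 mm; the gap opens to +x, about 15.5 mm wide at the throat and flaring outwards; the tab, 16 mm wide, full thickness, sticks out to -x, from 26 to 66 mm from the origin
- tray: fixed blue open tray, outside 130 x 110 x 30 mm (x, y, z), walls and floor 4 to 5 mm; origin under its centre
- holder: fixed slotted plywood block, 39 x 170 x 45 mm (x, y, z), slot 11 mm wide along its y, slot floor 5 mm up; origin under its centre
- board: stiff green set-up board with a sheet on both faces, 8 mm thick (its x), 150 mm wide (its y), 170 mm high (its z), 180 g; origin: middle of its lower edge. Starts upright in the holder's slot, 125 mm of it standing out
- tote: fixed, heavy red tote, 180 x 210 x 110 mm (x, y, z), origin under its centre; its front is the face at its -x, 90 mm from the origin, towards the robot
- tape_roll: roll of packing tape standing on its side face, axis upright, 100 mm across, 48 mm high; bystander, origin under its middle, stands on the table
- knife: orange box knife lying flat, 140 x 24 x 14 mm along its x; bystander, origin under its middle, stands on the table
- scanner: black hand scanner on a grey stand, about 130 x 70 x 65 mm; bystander, origin under its middle, stands on the table
- pen_pot: grey pot with pens, 72 mm across, 150 mm high with the pens; bystander, origin under its middle, stands on the table
- label_roll: roll of white labels, axis upright, 110 mm across, 60 mm high; bystander, origin under its middle, stands on the table
Not all that is in view belongs to the job. What is shaped like the board but orange is not meant.

How it is judged:
On the way, in this order (a step that is already met when the one before it is completed fails the run):
1. the lock lever is pulled over to unlocked (value of joint lock below 0.15 rad), for 0.1 s.
2. the red spacer lies in the tray (x of old_spacer in the frame of tray between -0.06 and 0.06 m and y of old_spacer in the frame of tray between -0.05 and 0.05 m and height (world z) of old_spacer below 0.035 m and linear speed of old_spacer below 0.05 m/s), for 0.2 s.
3. every yellow spacer present is on the rod (horizontal distance between each of spacer1, spacer2, spacer3, spacer4 and rod_foot below 0.01 m and z of spacer1 in the frame of rod_foot between -0.004 and 0.042 m and angle between each of spacer1, spacer2, spacer3, spacer4's own z axis and vertical below 0.12 rad and z of spacer2 in the frame of rod_foot between -0.004 and 0.042 m and z of spacer3 in the frame of rod_foot between -0.004 and 0.042 m and z of spacer4 in the frame of rod_foot between -0.004 and 0.042 m), for 0.2 s.
4. the lock lever is pushed back to locked (value of joint lock above 0.85 rad), for 0.1 s.
At the end, for the whole second after the job is handed in: Lever locked (over 0.85 rad); red spacer in the tray; every yellow spacer on the rod under the head, within 10 mm of its axis, flat to 0.12 rad; board's foot on the bench within 100 mm of the tote's front and 80 mm of its middle, parallel to 0.35 rad, leaning 0.12 to 0.6 rad on it; at rest (all of step 2 and all of step 3 and value of joint lock above 0.85 rad and angle between board's own z axis and vertical between 0.12 and 0.6 rad and height (world z) of board below 0.012 m and contact force between board and tote above 0.05 N and x of board in the frame of tote between -0.19 and -0.09 m and y of board in the frame of tote between -0.08 and 0.08 m and angle between the y axis of board and the y axis of tote, either way round below 0.35 rad and linear speed of each of board, spacer1, spacer2, spacer3, spacer4 below 0.03 m/s); the robot touches nothing.
It fails at once if one of the other things on the bench is moved by more than 30 mm (distance of any of tape_roll, knife, scanner, pen_pot, label_roll from where it was at the start of the episode above 0.03 m).
Of spacer1, spacer2, spacer3, spacer4 only 2 to 4 are there at a start; the rules pass over those that are not, and their reading is None.
At some moment in a run one of spacer1, spacer2, spacer3, spacer4 may be knocked a few centimetres aside while the robot is not near it.
It also fails if it takes over 210 s, if anything falls off the work surface, if the arm or the gripper's body presses on something with over 40 N, if the wrist force passes 120 N, or if a joint passes its speed limit or range.

## Working session

There is one attempt and no reset: what is moved stays moved. The work goes in short steps, Python scripts to look and compute and a shell command to move; the robot and the scene stay as the last step left them, time stands still between calls to the robot, and variables do not carry over. Pictures are saved under pics/ and viewed, at most 14 in all, crops included, and the job is handed in when it is done.

```bash
ls; mkdir -p pics; cat > h.py <<'E'
import numpy as np, cv2
from cell import r
def cam(n):
    c=r.read_camera(n); c['f']=240/np.tan(np.radians(c['fovy'])/2); c['T']=np.linalg.inv(c['camera_from_world']); return c
def save(c,name,crop=None,s=1):
    im=c['img'][:,:,::-1]
    if crop: x0,y0,x1,y1=crop; im=im[y0:y1,x0:x1]
    cv2.imwrite('pics/'+name,cv2.resize(im,None,fx=s,fy=s,interpolation=cv2.INTER_CUBIC))
def ray(c,u,v):
    d=np.array([(u-c['cx'])/c['f'],(v-c['cy'])/c['f'],1.]); return c['T'][:3,3],c['T'][:3,:3]@d
def onz(c,u,v,z):
    o,d=ray(c,u,v); return o+d*(z-o[2])/d[2]
def cloud(c):
    v,u=np.mgrid[:480,:640]; Z=c['range_z']
    P=np.stack([(u-c['cx'])/c['f']*Z,(v-c['cy'])/c['f']*Z,Z],-1)
    W=P@c['T'][:3,:3].T+c['T'][:3,3]; W[Z==0]=np.nan; return W
E
python3 - <<'E'
from h import *
for n in('scene','top'):
    c=cam(n); save(c,n+'0.png'); print(n,c['f'],c['T'].round(3).tolist(),c['cx'],c['cy'])
o=r.get_obs(); print({k:np.round(v,3).tolist() for k,v in o.items()})
E
```

```text
pics
scene 489.1274019262555 [[0.876, 0.39, -0.283, 0.911], [0.482, -0.712, 0.511, -0.771], [-0.002, -0.584, -0.812, 1.21], [0.0, 0.0, 0.0, 1.0]] 321.87743597643214 244.1449949540905
top 532.3992134334637 [[-0.0, -0.984, 0.179, 0.299], [-1.0, -0.004, -0.024, -0.061], [0.024, -0.179, -0.984, 1.292], [0.0, 0.0, 0.0, 1.0]] 311.6823054417102 236.95658175414925
{'clock': 0.1, 'joint_positions': [1.127, 0.378, 0.08, 1.274, 0.0, 1.46], 'qd': [0.0, 0.001, 0.001, -0.001, 0.0, -0.001], 'joint_torque': [0.002, -46.469, 27.058, 0.012, -0.0, -0.0], 'eef_pos': [0.188, 0.543, 0.23], 'tcp_rot': [0.166, 0.986, -0.001, -0.0], 'ft_force': [-0.965, 0.636, 0.046], 'torque': [0.0, -0.016, -0.04], 'gripper_force': 0.0, 'opening': 0.998}
```

View pics/scene0.png

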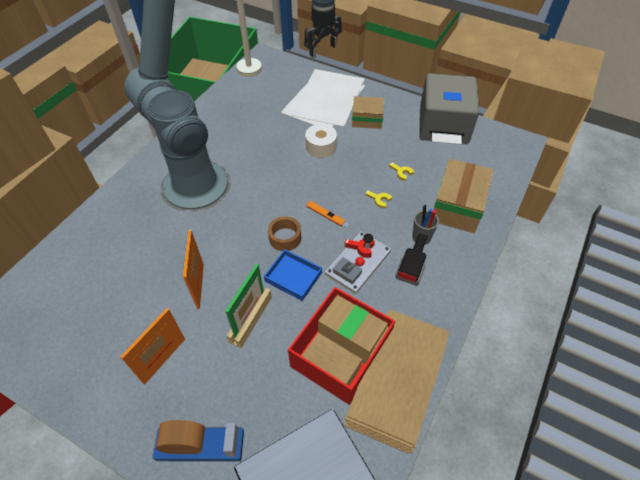

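View pics/top0.png

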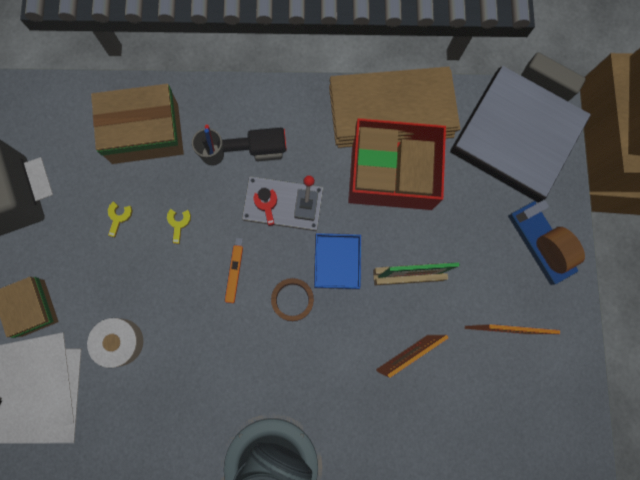

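The scene picture shows the fixture with the red spacer and ball at about (357,250). The yellow spacers are at (379,198) and (402,171), the tray at (294,275), the green board at (245,300) and the tote at (342,342). In the top picture these are:
- red spacer: (266,205)
- ball: (309,181)
- yellow spacers: (119,218) and (179,225)
- tray: (337,262)
- green board: (417,267)
- tote: (398,165)

Possible mix-ups in the top picture:
- Board: green (417,267) is the one I want. The orange boards at (412,355) and (512,329) are decoys, and so is the green label in the tote (378,158).
- Yellow: only the two spacers.
- Red: the spacer (266,205), not the ball (309,181) or the tote.

```bash
cat > m.py <<'E'
from h import *
def masks(c):
    hsv=cv2.cvtColor(c['img'],cv2.COLOR_RGB2HSV); H,S,V=cv2.split(hsv)
    return dict(yellow=(H>22)&(H<34)&(S>150)&(V>100),red=((H<5)|(H>175))&(S>150)&(V>60),blue=(H>100)&(H<125)&(S>150)&(V>60),green=(H>50)&(H<80)&(S>120)&(V>60))
def blobs(m,amin=40):
    n,l,s,ce=cv2.connectedComponentsWithStats(m.astype(np.uint8)); return [(l==i) for i in range(1,n) if s[i,4]>=amin]
E
python3 - <<'E'
from m import *
cs={}
for n in('top','scene'):
    c=cam(n); W=cloud(c); print(n)
    for k,m in masks(c).items():
        for b in blobs(m,30):
            P=W[b]; P=P[~np.isnan(P[:,0])]; v,u=np.nonzero(b)
            if len(P)<10: continue
            print(k,len(P),'px',u.mean().round(),v.mean().round(),'lo',np.percentile(P,2,0).round(3),'med',np.median(P,0).round(3),'hi',np.percentile(P,98,0).round(3))
    if n=='top': save(c,'top_crop.png',(90,100,490,300),2)
E
```

```text
top
yellow 301 px 117.0 216.0 lo [0.544 0.353 0.007] med [0.582 0.387 0.012] hi [0.612 0.403 0.017]
yellow 287 px 178.0 222.0 lo [0.529 0.208 0.007] med [0.568 0.235 0.012] hi [0.595 0.259 0.018]
red 1123 px 399.0 161.0 lo [ 0.607 -0.401  0.073] med [ 0.691 -0.296  0.108] hi [ 0.796 -0.185  0.114]
red 72 px 309.0 180.0 lo [ 0.635 -0.093  0.116] med [ 0.643 -0.083  0.123] hi [ 0.653 -0.073  0.128]
red 278 px 266.0 204.0 lo [ 0.571 -0.003  0.038] med [0.607 0.013 0.044] hi [0.637 0.045 0.049]
blue 907 px 539.0 239.0 lo [ 0.428 -0.72   0.025] med [ 0.547 -0.641  0.03 ] hi [ 0.608 -0.592  0.035]
blue 2377 px 337.0 261.0 lo [ 0.41  -0.206 -0.001] med [ 0.474 -0.155  0.005] hi [ 0.535 -0.102  0.032]
green 571 px 377.0 158.0 lo [ 0.687 -0.288  0.091] med [ 0.706 -0.245  0.096] hi [ 0.724 -0.202  0.101]
green 241 px 424.0 267.0 lo [ 0.433 -0.397  0.156] med [ 0.439 -0.33   0.174] hi [ 0.447 -0.257  0.178]
scene
yellow 154 px 402.0 171.0 lo [0.541 0.349 0.001] med [0.585 0.385 0.011] hi [0.615 0.405 0.017]
yellow 169 px 379.0 198.0 lo [0.527 0.206 0.003] med [0.57  0.234 0.011] hi [0.598 0.26
[... 1405 characters left out ...]
3555 px 202.0 50.0 lo [-0.987  0.698 -0.492] med [-0.876  1.144 -0.334] hi [-0.55   1.206 -0.249]
green 143 px 252.0 36.0 lo [-0.649  1.139 -0.323] med [-0.598  1.198 -0.274] hi [-0.58   1.232 -0.243]
green 411 px 55.0 100.0 lo [-1.114  0.166 -0.278] med [-1.1    0.277 -0.254] hi [-1.087  0.396 -0.229]
green 98 px 367.0 119.0 lo [0.333 0.509 0.032] med [0.379 0.527 0.042] hi [0.424 0.548 0.051]
green 280 px 458.0 210.0 lo [0.749 0.229 0.074] med [0.815 0.24  0.088] hi [0.88  0.251 0.101]
green 551 px 242.0 296.0 lo [ 0.436 -0.402  0.056] med [ 0.444 -0.342  0.16 ] hi [ 0.45  -0.256  0.177]
green 483 px 352.0 322.0 lo [ 0.688 -0.288  0.09 ] med [ 0.707 -0.245  0.096] hi [ 0.726 -0.2    0.1  ]
```

View pics/top_crop.png

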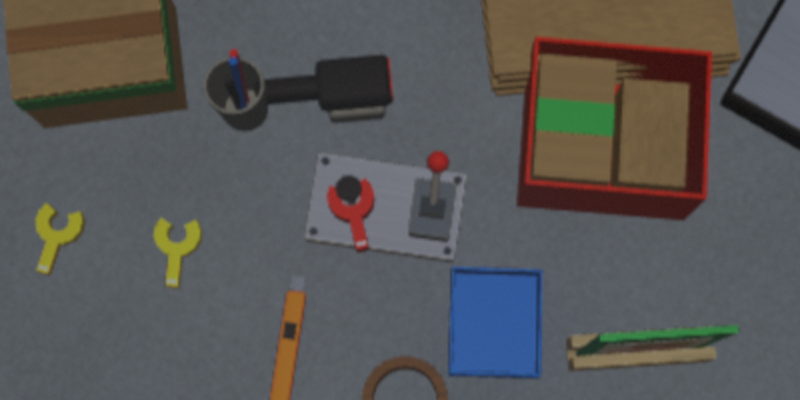

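```bash
cat > sp.py <<'E'
from m import *
def pca(c,b,z):
    v,u=np.nonzero(b); P=np.array([onz(c,a,q,z)[:2] for a,q in zip(u,v)])
    m=P.mean(0); w,V=np.linalg.eigh(np.cov((P-m).T)); a=V[:,1]; s=(P-m)@a; t=(P-m)@V[:,0]
    # ring end is wide: the side where |t| is large
    if np.mean(s[np.abs(t)>.016])<0: a=-a; s=-s
    mid=(t.max()+t.min())/2
    tip=s.min(); return m+a*(tip+.066), np.degrees(np.arctan2(a[1],a[0])), np.ptp(s),np.ptp(t)
def yellows(c):
    return [pca(c,b,.010) for b in blobs(masks(c)['yellow'],30)]
def rect(P):
    (cx,cy),(w,h),a=cv2.minAreaRect(P[:,:2].astype(np.float32)); return np.round([cx,cy,w,h],4),round(a,1)
E
python3 - <<'E'
from sp import *
for n in('top','scene'):
    c=cam(n); W=cloud(c); M=masks(c); print(n)
    for y in yellows(c): print('yel',np.round(y[0],4),np.round(y[1:],3))
    x,y,z=np.moveaxis(W,-1,0)
    def sel(b,name):
        P=W[b&~np.isnan(x)]; print(name,len(P),rect(P) if len(P)>4 else '',np.median(P,0).round(4) if len(P) else '')
    near=(x>.5)&(x<.7)&(y>-.16)&(y<.09)
    S=cv2.cvtColor(c['img'],cv2.COLOR_RGB2HSV)
    plate=near&(z>.013)&(z<.028); l=blobs(plate,100); sel(max(l,key=lambda q:q.sum()),'plate')
    sel(near&(z>.076)&(z<.09)&(y>-.04)&(S[...,2]<70),'head')
    sel(M['red']&near&(z>.035)&(z<.055)&(y>-.04),'redsp')
    v,u=np.nonzero(M['red']&near&(z>.10)&(y<-.05)); print('ball px',u.mean(),v.mean())
    sel(M['red']&(z>.1)&(x>.58)&(x<.85)&(y<-.15)&(y>-.45),'tote')
    sel(M['blue']&(z>.02)&(z<.04)&(x>.38)&(x<.56)&(y<-.05)&(y>-.25),'tray')
    sel(M['green']&(z>.166)&(x>.4)&(x<.5)&(y<-.2),'board')
    sel((z>.038)&(z<.052)&(x>.38)&(x<.5)&(y<-.2)&(y>-.45),'holder')
    for nm,q in (('knife',(.42,.57,.04,.13)),):pass
E
```

```text
top
yel [0.6058 0.378 ] [-10.589   0.074   0.056]
yel [0.5938 0.233 ] [-3.974  0.07   0.054]
plate 2143 (array([ 0.6155, -0.0197,  0.1849,  0.1142]), 82.1) [ 0.6124 -0.017   0.0204]
head 113 (array([0.6219, 0.022 , 0.0273, 0.0258]), 1.6) [0.6213 0.021  0.0834]
redsp 276 (array([0.5972, 0.0147, 0.08  , 0.0525]), 14.9) [0.606  0.0133 0.0446]
ball px 308.56164383561645 180.35616438356163
tote 906 (array([ 0.7024, -0.2942,  0.2109,  0.1813]), 85.6) [ 0.6913 -0.3027  0.1089]
tray 288 (array([ 0.4722, -0.1539,  0.1086,  0.1279]), 88.8) [ 0.4607 -0.1648  0.0295]
board 209 (array([ 0.4399, -0.3272,  0.0065,  0.1477]), 4.0) [ 0.4394 -0.3284  0.1751]
holder 558 (array([ 0.441 , -0.3267,  0.0393,  0.1703]), 4.1) [ 0.4306 -0.3137  0.0452]
scene
yel [0.6022 0.3765] [-14.026   0.078   0.06 ]
yel [0.5866 0.2331] [-3.417  0.079  0.059]
plate 1110 (array([ 0.615 , -0.0221,  0.1882,  0.1148]), 82.5) [ 0.6416 -0.0243  0.0195]
head 67 (array([0.623 , 0.0207, 0.0272, 0.0254]), 57.8) [0.6238 0.0222 0.0828]
redsp 196 (array([0.6033, 0.0101, 0.0783, 0.0529]), 19.7) [0.6083 0.0075 0.0425]
ball px 359.52830188679246 260.811320754717
tote 872 (array([ 0.7027, -0.2944,  0.2134,  0.1803]), 85.4) [ 0.7052 -0.3077  0.1082]
tray 348 (array([ 0.4733, -0.1549,  0.1154,  0.1311]), 88.6) [ 0.4802 -0.1554  0.0268]
board 221 (array([ 0.4416, -0.3272,  0.0097,  0.1503]), 3.2) [ 0.4423 -0.3304  0.1736]
holder 475 (array([ 0.4411, -0.3279,  0.0397,  0.1709]), 3.5) [ 0.4513 -0.3412  0.0443]
```

```bash
cat > to.py <<'E'
import sys,numpy as np
from scipy.spatial.transform import Rotation as R
from cell import r
o=r.get_obs(); p=np.array(o['eef_pos']); M=R.from_quat(o['tcp_rot']).as_matrix()
psi0=np.degrees(np.arctan2(M[1,1],M[0,1]))
a=list(map(float,sys.argv[1:]))
print('at',p.round(4),'psi',round(psi0,2),'F',np.round(o['ft_force'],1),'open',round(o['opening'],3),'grip',round(o['gripper_force'],1),'t',round(o['clock'],1),'q',np.round(o['joint_positions'],2).tolist())
for i in range(0,len(a),4):
    x,y,z,ps=a[i:i+4]; d=M.T@(np.array([x,y,z])-p)/.5
    t=-(((ps-psi0)+90)%180-90)/180
    print('row',d.round(4).tolist(),round(t,4))
E
python3 to.py 0.44 0.22 0.23 82  0.687 -0.088 0.20 82
```

```text
at [0.1883 0.5431 0.231 ] psi 70.88 F [-0.   0.   0.4] open 1.003 grip 0.0 t 0.3 q [1.13, 0.38, 0.08, 1.27, 0.0, 1.46]
row [-0.6873, -0.4456, 0.0022] -0.0618
row [-1.3559, -0.8657, 0.0624] -0.0618
```

```bash
python3 -m crank '[-0.687,-0.446,0,-0.062,1,-0.687,-0.446,0,-0.062,1,-0.687,-0.446,0,-0.062,1,-0.687,-0.446,0,-0.062,1,-0.687,-0.446,0,-0.062,1,-0.687,-0.446,0,-0.062,1,-0.687,-0.446,0,-0.062,1,-0.687,-0.446,0,-0.062,1,-0.687,-0.446,0,-0.062,1,-0.687,-0.446,0,-0.062,1]'
python3 to.py 0.687 -0.088 0.20 82 0.687 -0.088 0.098 82 0.588 -0.075 0.098 82
```

```text
clock: 1.3
eef_pos: [0.4408, 0.2188, 0.2312]
tcp_rot: [0.071, 0.997, 0.0, -0.0]
ft_force: [-1.0, 0.6, -0.2]
opening: -0.003
gripper_force: 0.0
at [0.4408 0.2188 0.2312] psi 81.82 F [-1.   0.6 -0.2] open -0.003 grip 0.0 t 1.3 q [0.33, 0.21, -0.15, 1.21, 0.0, 0.47]
row [-0.5747, -0.5372, 0.0622] -0.001
row [-0.5747, -0.5373, 0.2662] -0.001
row [-0.3751, -0.5397, 0.2662] -0.001
```

```bash
python3 -m crank '[-0.575,-0.537,0.062,0,1,-0.575,-0.537,0.062,0,1,-0.575,-0.537,0.062,0,1,-0.575,-0.537,0.062,0,1,-0.575,-0.537,0.062,0,1,-0.575,-0.537,0.062,0,1,-0.575,-0.537,0.062,0,1,-0.575,-0.537,0.062,0,1,-0.575,-0.537,0.062,0,1,-0.575,-0.537,0.062,0,1]'
python3 -m crank '[0,0,0.1,0,1,0,0,0.204,0,1,0,0,0.204,0,1,0,0,0.204,0,1]'
python3 -m crank '[0.03,0,0,0,1,0.06,0,0,0,1,0.08,0,0,0,1,0.1,0,0,0,1,0.12,0,0,0,1,0.14,0,0,0,1,0.16,0,0,0,1,0.17,0,0,0,1,0.18,0,0,0,1,0.18,0,0,0,1]'
python3 to.py 0.588 -0.075 0.098 82
python3 - <<'E'
from sp import *
c=cam('top'); W=cloud(c); x,y,z=np.moveaxis(W,-1,0)
b=masks(c)['red']&(x>.5)&(x<.7)&(y<-.04)&(y>-.13)&(z>.08); print(b.sum(),np.median(W[b],0).round(3))
E
```

```text
clock: 2.3
eef_pos: [0.6873, -0.084, 0.199]
tcp_rot: [0.069, 0.998, 0.001, -0.001]
ft_force: [-1.0, -0.4, -0.1]
opening: -0.004
gripper_force: 0.0
clock: 2.7
eef_pos: [0.6856, -0.0832, 0.0984]
tcp_rot: [0.068, 0.998, 0.0, -0.002]
ft_force: [0.6, -0.9, 1.0]
opening: -0.002
gripper_force: 0.0
clock: 3.7
eef_pos: [0.5994, -0.0731, 0.1004]
tcp_rot: [0.069, 0.998, -0.0, 0.002]
ft_force: [1.1, 0.7, 1.0]
opening: 0.002
gripper_force: 0.3
at [ 0.5994 -0.0731  0.1004] psi 82.06 F [1.1 0.7 1. ] open 0.002 grip 0.3 t 3.7 q [-0.23, 0.5, -0.08, 0.99, 0.0, -0.09]
row [0.022, -0.0069, 0.0046] 0.0003
0 [nan nan nan]
  return _methods._mean(a, axis=axis, dtype=dtype,
  ret = um.true_divide(
```

```bash
python3 -m crank '[0.012,0,0,0,1,0.02,0,0,0,1,0.02,0,0,0,1]'
python3 -m crank '[0.005,0,0,0,1,0.01,0,0,0,1,0.01,0,0,0,1]'
python3 -m crank '[-0.05,0,0,0,1,-0.05,0,-0.1,0,1,-0.05,0,-0.2,0,1,-0.05,0.2,-0.25,0,1,-0.05,0.4,-0.25,0,0,-0.05,0.45,-0.25,0,0,-0.05,0.5,-0.25,0,0,-0.05,0.5,-0.25,0,0,-0.05,0.5,-0.25,0,0]'
python3 - <<'E'
from sp import *
for n in('top','scene'):
    c=cam(n); W=cloud(c); x,y,z=np.moveaxis(W,-1,0)
    b=masks(c)['red']&(x>.5)&(x<.7)&(y<-.04)&(y>-.13)&(z>.08); print(b.sum(),np.median(W[b],0).round(3) if b.any() else '')
    save(c,n+'1.png',(230,150,390,290) if n=='top' else (280,180,440,310),4)
E
```

```text
clock: 4.05
eef_pos: [0.5935, -0.0725, 0.0991]
tcp_rot: [0.069, 0.998, -0.0, 0.005]
ft_force: [11.1, -0.9, -7.9]
opening: -0.007
gripper_force: 6.3
clock: 4.35
eef_pos: [0.5933, -0.0725, 0.0995]
tcp_rot: [0.069, 0.998, -0.0, 0.009]
ft_force: [23.6, -2.1, -16.8]
opening: 0.001
gripper_force: 11.9
clock: 5.25
eef_pos: [0.6422, 0.1791, 0.2226]
tcp_rot: [0.066, 0.998, 0.001, -0.001]
ft_force: [0.1, -0.2, -0.3]
opening: 0.846
gripper_force: 0.0
75 [ 0.568 -0.072  0.122]
52 [ 0.573 -0.075  0.12 ]
```

View pics/top1.png

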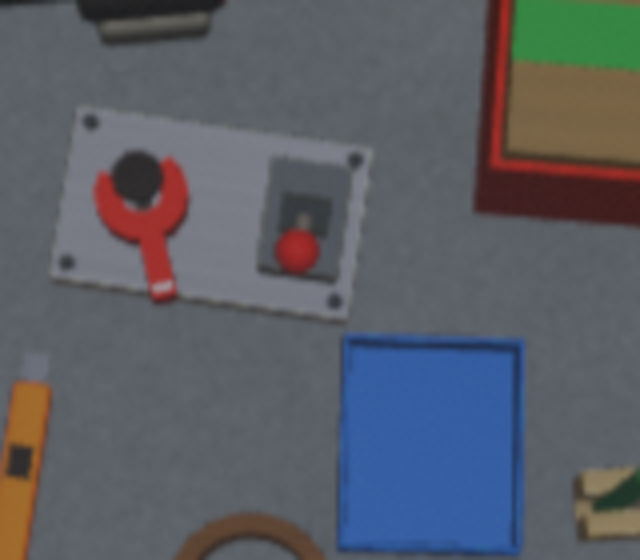

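The lever now leans towards the robot (ball at crop (297,250)). The red spacer's ring is at crop (142,195) and its tab tip at (162,297).

```bash
python3 - <<'E'
from sp import *
c=cam('top')
a=onz(c,230+142/4,150+195/4,.044); t=onz(c,230+162/4,150+298/4,.044); d=a-t; print(a,t,np.hypot(*d[:2]),np.degrees(np.arctan2(d[1],d[0])))
M=masks(c)['red']; 
for b in blobs(M,100):
    v,u=np.nonzero(b)
    if 250<u.mean()<280: print(pca(c,b,.044))
# tab columns of the red mask: centreline
    if 250<u.mean()<280:
        P=np.array([onz(c,p,q,.044)[:2] for p,q in zip(u,v)]); k=P[:,0]<.592; Q=P[k]; print('tab',Q.mean(0),np.degrees(np.arctan2(*(np.polyfit(Q[:,0],Q[:,1],1)[0],1))),Q[:,0].min())
hsv=cv2.cvtColor(c['img'],cv2.COLOR_RGB2HSV); print(hsv[222:227,267:274].tolist())
E
```

```text
[0.61920829 0.01975733 0.044     ] [0.55591597 0.00686715 0.044     ] 0.06459159456880771 11.511489858695313
(array([0.63335742, 0.02267893]), np.float64(10.618343213399536), np.float64(0.07023365388490616), np.float64(0.05292943811180309))
tab [0.58066256 0.01192616] 12.46063566309576 0.5693143066944344
[[[179, 99, 124], [178, 66, 151], [176, 50, 158], [177, 59, 159], [177, 65, 157], [0, 100, 155], [0, 136, 146]], [[1, 95, 97], [0, 130, 143], [0, 120, 151], [0, 141, 150], [0, 146, 138], [0, 153, 128], [0, 153, 117]], [[174, 48, 85], [0, 138, 113], [0, 154, 116], [0, 167, 113], [179, 162, 99], [179, 143, 84], [178, 109, 75]], [[126, 14, 93], [174, 66, 81], [178, 99, 75], [179, 102, 75], [176, 81, 76], [174, 71, 75], [161, 26, 78]], [[108, 25, 101], [138, 14, 88], [150, 12, 82], [156, 16, 82], [144, 15, 84], [144, 15, 86], [109, 22, 94]]]
```

```bash
python3 to.py 0.569 0.0097 0.12 102
```

```text
at [0.6423 0.1728 0.2226] psi 82.07 F [ 0.7 -1.   0.7] open 0.999 grip 0.0 t 5.4 q [0.17, 0.58, 0.38, 1.37, -0.0, 0.31]
row [0.0999, -0.3432, 0.2058] -0.1107
```

```bash
python3 -m crank '[0.1,-0.343,0.1,-0.11,0,0.1,-0.343,0.1,-0.11,0,0.1,-0.343,0.1,-0.11,0,0.1,-0.343,0.206,-0.11,0,0.1,-0.343,0.206,-0.11,0,0.1,-0.343,0.206,-0.11,0,0.1,-0.343,0.206,-0.11,0]'; python3 to.py 0.569 0.0097 0.023 102 
```

```text
clock: 6.1
eef_pos: [0.5693, 0.0089, 0.1208]
tcp_rot: [-0.102, 0.995, 0.0, -0.0]
ft_force: [0.8, 0.7, -0.1]
opening: 1.002
gripper_force: 0.0
at [0.5693 0.0089 0.1208] psi 101.7 F [ 0.8  0.7 -0.1] open 1.002 grip 0.0 t 6.1 q [-0.1, 0.42, -0.15, 1.0, 0.0, -0.3]
row [0.0002, 0.0015, 0.1956] -0.0017
```

```bash
python3 -m crank '[0,0.001,0.1,0,0,0,0.001,0.17,0,0,0,0.001,0.193,0,0,0,0.001,0.193,0,0,0,0.001,0.193,0,1,0,0.001,0.193,0,1,0,0.001,0.193,0,1,0,0.001,0.193,0,1,0,0.001,0.193,0,1,0,0.001,0.193,0,1]' 40;  python3 to.py
```

```text
clock: 7.1
eef_pos: [0.57, 0.0103, 0.0246]
tcp_rot: [-0.103, 0.995, -0.0, 0.001]
ft_force: [-0.8, -0.3, 5.0]
opening: 0.18
gripper_force: 39.5
at [0.57   0.0103 0.0246] psi 101.82 F [-0.8 -0.3  5. ] open 0.18 grip 39.5 t 7.1 q [-0.09, 0.51, -0.28, 0.78, -0.0, -0.3]
```

```bash
python3 -m crank '[0,0,-0.004,0,1,0.012,0,-0.004,0,1,0.025,0,-0.004,0,1,0.04,0,-0.004,0,1,0.055,0,-0.004,0,1,0.07,0,-0.004,0,1,0.085,0,-0.004,0,1,0.1,0,-0.004,0,1,0.1,0,-0.1,0,1,0.1,0,-0.2,0,1]';  python3 to.py .473 -.14 .13 85
```

```text
clock: 8.1
eef_pos: [0.5174, 0.0005, 0.123]
tcp_rot: [-0.103, 0.995, 0.001, -0.003]
ft_force: [1.9, -0.1, -0.3]
opening: 0.176
gripper_force: 39.2
at [5.174e-01 5.000e-04 1.230e-01] psi 101.82 F [ 1.9 -0.1 -0.3] open 0.176 grip 39.2 t 8.1 q [-0.12, 0.33, -0.28, 0.97, 0.0, -0.33]
row [0.1446, -0.2568, -0.0136] 0.0935
```

```bash
python3 to.py .4405 -.154 .12 89; 
```

```text
at [5.174e-01 5.000e-04 1.230e-01] psi 101.82 F [ 1.9 -0.1 -0.3] open 0.176 grip 39.2 t 8.1 q [-0.12, 0.33, -0.28, 0.97, 0.0, -0.33]
row [0.2139, -0.2709, 0.0067] 0.0712
```

```bash
python3 -m crank '[0.214,-0.271,0,0.071,1,0.214,-0.271,0,0.071,1,0.214,-0.271,0,0.071,1,0.214,-0.271,0,0.071,1,0.214,-0.271,0,0.071,1,0.214,-0.271,0,0.071,1,0.214,-0.271,0.1,0.071,1,0.214,-0.271,0.18,0.071,1,0.214,-0.271,0.216,0.071,1,0.214,-0.271,0.216,0.071,1]'
python3 to.py .4405 -.154 .012 89
python3 - <<'E'
from h import *
c=cam('scene'); save(c,'s2.png',(220,200,420,350),4)
E
```

```text
clock: 9.1
eef_pos: [0.4412, -0.1516, 0.0131]
tcp_rot: [0.007, 1.0, 0.002, -0.003]
ft_force: [-0.3, 0.2, -1.8]
opening: 0.178
gripper_force: 39.3
at [ 0.4412 -0.1516  0.0131] psi 89.18 F [-0.3  0.2 -1.8] open 0.178 grip 39.3 t 9.1 q [-0.47, 0.36, -0.56, 0.65, 0.0, -0.45]
row [0.0013, -0.0049, 0.0021] 0.001
```

View pics/s2.png

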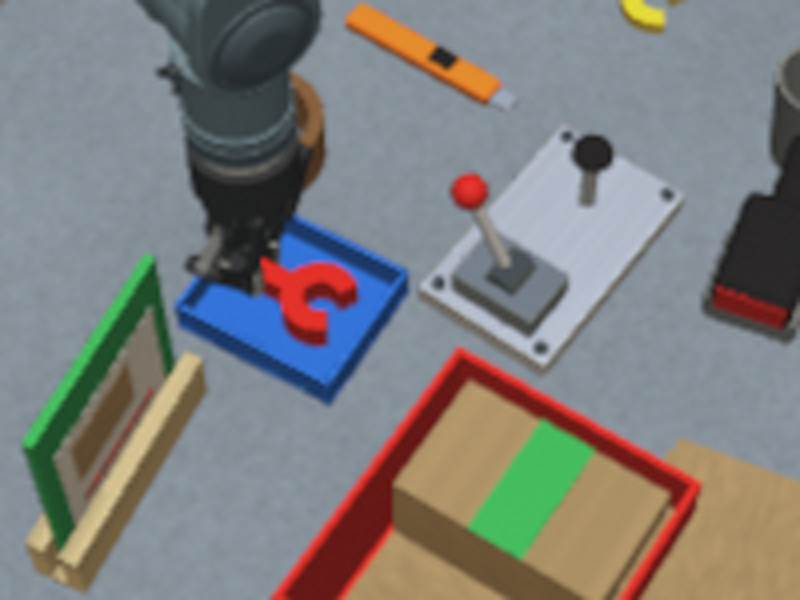

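The red spacer sits in the tray (crop (320,300)), still gripped, and the rod is bare. I'll release it and measure the yellow spacers.

```bash
python3 -m crank '[0,0,0.002,0,0.6,0,0,0.002,0,0.6,0,0,0.002,0,0.6,0,0,-0.1,0,0.6,0,0,-0.2,0,0.6,0,0.1,-0.3,0,0.3,0,0.2,-0.3,0,0,0,0.3,-0.3,0,0,0,0.4,-0.3,0,0]'
cat >> sp.py <<'E'
def yel2(c,z=.012,col='yellow',box=None):
    H,S,V=cv2.split(cv2.cvtColor(c['img'],cv2.COLOR_RGB2HSV)); out=[]
    for b in blobs(masks(c)[col],60):
        v,u=np.nonzero(b); P=np.array([onz(c,p,q,z)[:2] for p,q in zip(u,v)])
        m=P.mean(0)
        if not(.35<m[0]<.75 and abs(m[1])<.6): continue
        w,E=np.linalg.eigh(np.cov((P-m).T)); a=E[:,1]; t=(P-m)@E[:,0]; s=(P-m)@a
        if np.mean(s[np.abs(t)>.016])<0: a=-a; s=-s
        # tab centre line gives the direction, circle fit of the outer ring edge the centre
        n=np.array([-a[1],a[0]])
        cn,_=cv2.findContours(b.astype(np.uint8),cv2.RETR_EXTERNAL,cv2.CHAIN_APPROX_NONE)
        C=np.array([onz(c,p,q,z)[:2] for p,q in max(cn,key=len)[:,0]])
        from scipy.optimize import least_squares
        o=m+a*.01
        for _ in range(6):
            d=C-o; rr=np.hypot(*d.T); ang=np.abs(np.arctan2(d@n,d@a)); k=(rr>.021)&(rr<.034)&(ang>.6)&(ang<2.6)
            o=least_squares(lambda q:np.hypot(*(C[k]-q).T)-.0275,o,loss='soft_l1',f_scale=.001).x
            T=P[(P-o)@a<-.033]; 
            if len(T)>5: d=o-T.mean(0); a=d/np.hypot(*d); n=np.array([-a[1],a[0]])
        out.append((o.round(4),round(float(np.degrees(np.arctan2(a[1],a[0]))),1),int(k.sum()),(T.mean(0)).round(4)))
    return out
E
python3 - <<'E'
from sp import *
for n in('top','scene'):
    c=cam(n); print(n,*yel2(c),sep='\n')
    b=masks(c)['red']; W=cloud(c); P=W[b]; P=P[(P[:,0]<.55)&(P[:,0]>.4)&(P[:,1]>-.22)&(P[:,1]<-.09)&(P[:,2]<.06)]; print('red',P.min(0).round(3),P.max(0).round(3))
E
python3 to.py
```

```text
clock: 10.05
eef_pos: [0.4478, 0.0307, 0.1678]
tcp_rot: [0.009, 1.0, -0.0, 0.002]
ft_force: [0.8, -0.2, -0.3]
opening: 0.998
gripper_force: 0.0
top
(array([0.5961, 0.378 ]), -13.8, 36, array([0.5529, 0.3887]))
(array([0.5499, 0.2539]), 178.1, 25, array([0.5902, 0.2525]))
red [ 0.444 -0.18   0.02 ] [ 0.513 -0.129  0.035]
scene
(array([0.5978, 0.3757]), -13.2, 27, array([0.5523, 0.3864]))
(array([0.583 , 0.2318]), -2.2, 29, array([0.5371, 0.2336]))
red [ 0.438 -0.183  0.008] [ 0.516 -0.124  0.034]
at [0.4466 0.0345 0.1669] psi 89.56 F [-0.1  0.4 -0.6] open 0.997 grip 0.0 t 10.2 q [-0.07, 0.15, -0.39, 1.03, 0.0, -0.06]
```

```bash
sed -i 's/if np.mean(s\[np.abs(t)>.016\])<0: a=-a; s=-s$/if a[0]<0: a=-a; s=-s/' sp.py
python3 - <<'E'
from sp import *
for n in('top','scene'):
    c=cam(n); print(n,*yel2(c),sep='\n')
E
python3 to.py .531 .2335 .1 88
```

```text
top
(array([0.5959, 0.3782]), -13.7, 36, array([0.5529, 0.3887]))
(array([0.5762, 0.2493]), 13.5, 0, array([0.5361, 0.2397]))
scene
(array([0.5978, 0.3757]), -13.0, 27, array([0.5524, 0.3862]))
(array([0.583, 0.232]), -2.0, 29, array([0.5371, 0.2336]))
at [0.4468 0.0302 0.1663] psi 89.23 F [0.3 0.1 0.5] open 0.999 grip 0.0 t 10.2 q [-0.07, 0.15, -0.39, 1.02, -0.0, -0.06]
row [-0.1627, 0.4089, 0.1327] 0.0069
```

```bash
python3 -m crank '[-0.163,0.409,0,0.007,0,-0.163,0.409,0,0.007,0,-0.163,0.409,0,0.007,0,-0.163,0.409,0,0.007,0,-0.163,0.409,0.1,0.007,0,-0.163,0.409,0.2,0.007,0,-0.163,0.409,0.2,0.007,0,-0.163,0.409,0.2,0.007,0]'; python3 to.py .531 .2335 .004 88
python3 - <<'E'
from sp import *
for n in('top','scene'):
    c=cam(n); print(n,*yel2(c),sep='\n')
E
```

```text
clock: 11.05
eef_pos: [0.5305, 0.2303, 0.0647]
tcp_rot: [0.02, 1.0, -0.001, -0.002]
ft_force: [-0.8, 0.3, -0.5]
opening: 1.005
gripper_force: 0.0
at [0.5305 0.2303 0.0647] psi 87.66 F [-0.8  0.3 -0.5] open 1.005 grip 0.0 t 11.1 q [0.3, 0.49, -0.2, 0.89, -0.0, 0.34]
row [-0.0012, 0.0066, 0.1215] -0.0019
top
scene
(array([0.5978, 0.3757]), -13.2, 27, array([0.5523, 0.3864]))
(array([0.583 , 0.2318]), -2.2, 29, array([0.5371, 0.2336]))
```

```bash
python3 -m crank '[0,0.005,0.08,0,0,0,0.005,0.119,0,0,0,0.005,0.119,0,0,0,0.005,0.119,0,1,0,0.005,0.119,0,1,0,0.005,0.119,0,1,0,0.005,0.119,0,1,0,0.005,0.119,0,1,0,0.005,0.119,0,1]' 40; python3 to.py
python3 -m crank '[0,0,-0.1,0,1,0,0,-0.16,0,1,0,0,-0.16,0,1]'
python3 - <<'E'
from sp import *
for n in('top','scene'):
    c=cam(n); W=cloud(c); x,y,z=np.moveaxis(W,-1,0); print(n)
    b=masks(c)['yellow']&(y<.32)&(y>.1); print(b.sum(),np.nanpercentile(W[b],[2,50,98],0).round(3).tolist() if b.any() else '')
    save(c,n+'3.png',(90,100,310,260) if n=='top' else (320,130,440,230),3)
E
python3 to.py
```

```text
clock: 12.05
eef_pos: [0.5322, 0.2353, 0.007]
tcp_rot: [0.019, 1.0, 0.0, 0.001]
ft_force: [-1.6, 0.1, 5.2]
opening: 0.17
gripper_force: 39.7
at [0.5322 0.2353 0.007 ] psi 87.8 F [-1.6  0.1  5.2] open 0.17 grip 39.7 t 12.1 q [0.31, 0.55, -0.26, 0.76, 0.0, 0.35]
clock: 12.35
eef_pos: [0.5351, 0.2362, 0.0909]
tcp_rot: [0.019, 1.0, 0.001, 0.004]
ft_force: [0.7, -0.2, -0.1]
opening: 0.167
gripper_force: 39.2
top
106 [[0.564, 0.207, 0.09], [0.581, 0.216, 0.096], [0.6, 0.226, 0.101]]
scene
161 [[0.544, 0.205, 0.084], [0.574, 0.235, 0.092], [0.599, 0.262, 0.098]]
at [0.532  0.2351 0.0866] psi 87.8 F [-0.4  0.5 -1.4] open 0.17 grip 39.2 t 12.4 q [0.31, 0.47, -0.16, 0.94, 0.0, 0.35]
```

```bash
python3 to.py .510 .0373 .087 82
```

```text
at [0.532  0.2351 0.0866] psi 87.8 F [-0.4  0.5 -1.4] open 0.17 grip 39.2 t 12.4 q [0.31, 0.47, -0.16, 0.94, 0.0, 0.35]
row [0.0289, -0.3971, -0.0011] 0.0322
```

View pics/scene3.png

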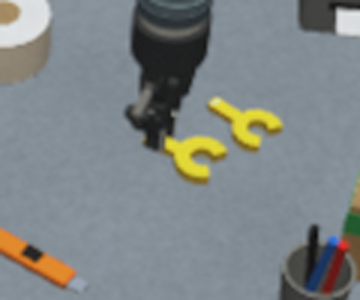

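The spacer is held level by its tab (crop (195,155)). The other one is at crop (250,125). Now to the pre-insertion pose.

```bash
python3 -m crank '[0.029,-0.397,0,0.032,1,0.029,-0.397,0,0.032,1,0.029,-0.397,0,0.032,1,0.029,-0.397,0,0.032,1,0.029,-0.397,0,0.032,1,0.029,-0.397,0.08,0.032,1,0.029,-0.397,0.117,0.032,1,0.029,-0.397,0.117,0.032,1]'; python3 to.py .510 .0373 .0285 82
python3 - <<'E'
from sp import *
for n in('top','scene'):
    c=cam(n); W=cloud(c); x,y,z=np.moveaxis(W,-1,0)
    save(c,n+'4.png',(230,150,330,250) if n=='top' else (310,200,410,300),6)
    S=cv2.cvtColor(c['img'],cv2.COLOR_RGB2HSV)
    b=(x>.59)&(x<.65)&(y>-.01)&(y<.05)&(z>.076)&(z<.09)&(S[...,2]<70); P=W[b]; print(n,'head',b.sum(),rect(P)[0] if b.sum()>4 else '')
    print(*yel2(c,.034),sep='\n')
E
```

```text
clock: 13.25
eef_pos: [0.5062, 0.0377, 0.0242]
tcp_rot: [0.069, 0.998, 0.0, -0.003]
ft_force: [-0.6, 0.3, 0.4]
opening: 0.164
gripper_force: 39.6
at [0.5062 0.0377 0.0242] psi 82.04 F [-0.6  0.3  0.4] open 0.164 grip 39.6 t 13.2 q [-0.05, 0.41, -0.44, 0.72, 0.0, 0.09]
row [-0.0076, 0.0003, -0.0087] 0.0002
top head 0 
(array([0.5914, 0.3705]), -13.7, 35, array([0.5485, 0.3809]))
scene head 65 [0.6231 0.0221 0.023  0.0308]
(array([0.6036, 0.3545]), -13.2, 27, array([0.559 , 0.3649]))
(array([0.5495, 0.0236]), -123.6, 24, array([0.5689, 0.0529]))
```

View pics/scene4.png

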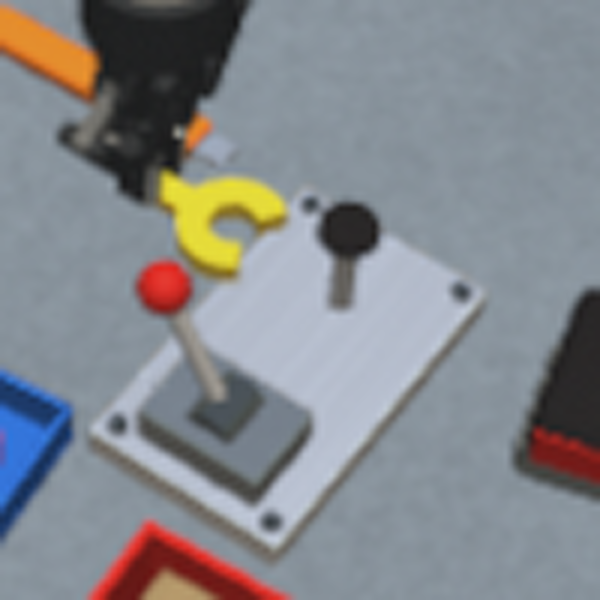

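The spacer is level, with its gap facing the rod (crop: ring (225,225), rod (345,280)). I'll raise it slightly, then insert.

```bash
python3 -m crank '[0,0,-0.009,0,1,0,0,-0.009,0,1,0,0,-0.009,0,1]'; python3 to.py .5715 .0286 .0285 82
```

```text
clock: 13.65
eef_pos: [0.5104, 0.0373, 0.0331]
tcp_rot: [0.069, 0.998, 0.0, 0.001]
ft_force: [0.0, 0.3, 0.1]
opening: 0.168
gripper_force: 39.4
at [0.5104 0.0373 0.0331] psi 82.06 F [0.  0.3 0.1] open 0.168 grip 39.4 t 13.7 q [-0.05, 0.4, -0.43, 0.73, 0.0, 0.09]
row [-0.1235, -0.0004, 0.0095] 0.0003
```

```bash
python3 -m crank '[-0.02,0,0.006,0,1,-0.035,0,0.006,0,1,-0.05,0,0.006,0,1,-0.065,0,0.006,0,1,-0.08,0,0.006,0,1,-0.095,0,0.006,0,1,-0.11,0,0.006,0,1,-0.124,0,0.006,0,1,-0.124,0,0.006,0,1]'; python3 to.py .5715 .0286 .0285 82
python3 - <<'E'
from sp import *
c=cam('scene'); save(c,'scene5.png',(310,200,410,300),6)
E
```

```text
clock: 14.55
eef_pos: [0.5722, 0.0284, 0.0292]
tcp_rot: [0.07, 0.998, 0.0, 0.001]
ft_force: [0.1, 0.4, -0.7]
opening: 0.167
gripper_force: 39.4
at [0.5722 0.0284 0.0292] psi 82.03 F [ 0.1  0.4 -0.7] open 0.167 grip 39.4 t 14.6 q [-0.06, 0.51, -0.26, 0.8, 0.0, 0.08]
row [0.0015, 0.0003, 0.0014] 0.0002
```

View pics/scene5.png

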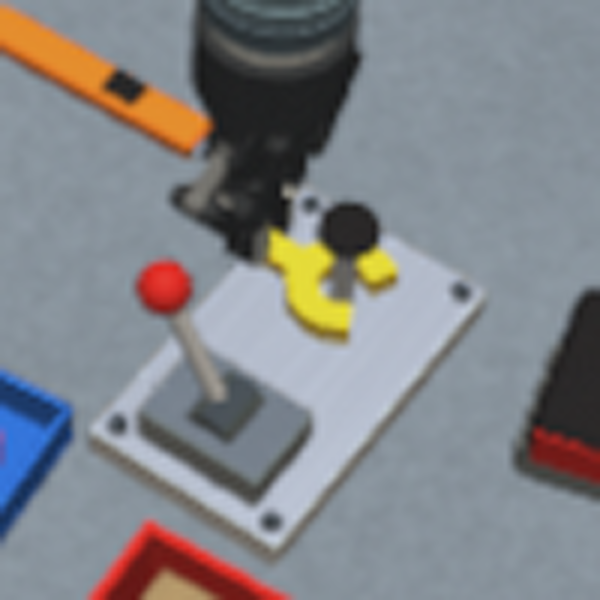

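The rod is inside the bore (crop (345,285)) with no contact force. I'll push it 2–3 mm deeper, lower it and release.

```bash
python3 -m crank '[-0.005,0,0.003,0,1,-0.005,0,0.005,0,1,-0.005,0,0.005,0,1,-0.005,0,0.005,0,0.6,-0.005,0,0.005,0,0.6,-0.005,0,0.005,0,0.6]'; python3 to.py
python3 -m crank '[0.1,0,0,0,0.5,0.15,0,-0.05,0,0.4,0.15,0,-0.15,0,0.2,0.15,0.1,-0.25,0,0,0.15,0.3,-0.25,0,0,0.15,0.5,-0.25,0,0,0.1,0.6,-0.25,0,0]'
python3 - <<'E'
from sp import *
for n in('top','scene'):
    c=cam(n); print(n,*yel2(c,.012),sep='\n'); print(*yel2(c,.032),sep='\n')
    if n=='scene': save(c,'scene6.png',(310,200,410,300),6)
E
python3 to.py
```

```text
clock: 15.2
eef_pos: [0.5731, 0.0282, 0.0264]
tcp_rot: [0.069, 0.998, 0.0, -0.0]
ft_force: [-1.3, -0.2, -0.5]
opening: 0.404
gripper_force: 0.0
at [0.5731 0.0282 0.0264] psi 82.03 F [-1.3 -0.2 -0.5] open 0.404 grip 0.0 t 15.2 q [-0.06, 0.52, -0.26, 0.79, 0.0, 0.08]
clock: 15.9
eef_pos: [0.5318, 0.2219, 0.1485]
tcp_rot: [0.07, 0.998, 0.0, 0.001]
ft_force: [0.8, 0.1, 0.7]
opening: 0.998
gripper_force: 0.0
top
(array([0.6288, 0.0219]), -8.5, 36, array([0.584 , 0.0286]))
(array([0.6246, 0.0202]), -8.8, 35, array([0.58  , 0.0271]))
scene
(array([0.5978, 0.3757]), -13.0, 27, array([0.5524, 0.3862]))
(array([0.6066, 0.0224]), -25.4, 7, array([0.5691, 0.0402]))
(array([0.603 , 0.3564]), -13.2, 27, array([0.5584, 0.3669]))
(array([0.5994, 0.0045]), -39.7, 14, array([0.5712, 0.028 ]))
at [0.5334 0.2256 0.1478] psi 82.41 F [ 0.3 -0.4  0.5] open 1.0 grip 0.0 t 16.0 q [0.29, 0.42, -0.08, 1.07, 0.0, 0.42]
```

View pics/scene6.png

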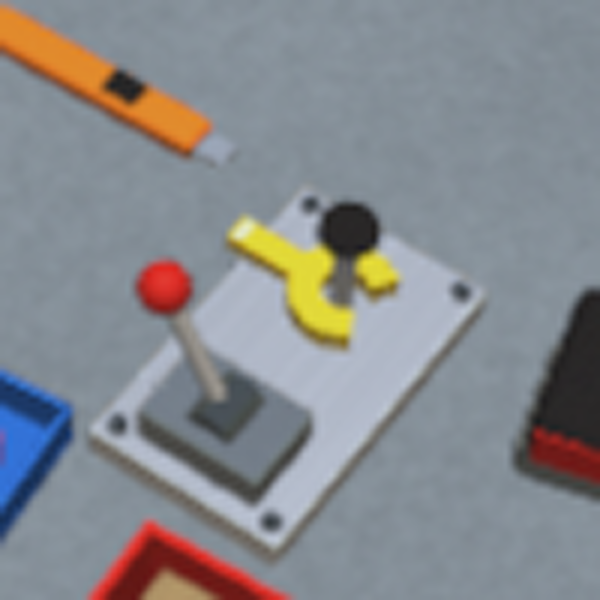

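The first spacer lies flat around the rod (crop (330,285)). Next is the far one.

```bash
python3 to.py .5474 .3885 .06 76.7
```

```text
at [0.5334 0.2256 0.1478] psi 82.41 F [ 0.3 -0.4  0.5] open 1.0 grip 0.0 t 16.0 q [0.29, 0.42, -0.08, 1.07, 0.0, 0.42]
row [0.0156, 0.3261, 0.1766] 0.0317
```

```bash
python3 -m crank '[0.015,0.326,0,0.032,0,0.015,0.326,0,0.032,0,0.015,0.326,0,0.032,0,0.015,0.326,0.1,0.032,0,0.015,0.326,0.176,0.032,0,0.015,0.326,0.176,0.032,0,0.015,0.326,0.176,0.032,0]'; python3 -m crank '[0,0,0,0,0,0,0,0,0,0]';python3 to.py .5474 .3885 .005 76.7
python3 - <<'E'
from sp import *
c=cam('scene'); print(*yel2(c,.012),sep='\n')
E
```

```text
clock: 16.7
eef_pos: [0.5462, 0.3813, 0.059]
tcp_rot: [0.12, 0.993, -0.001, -0.001]
ft_force: [-0.0, 0.3, -0.1]
opening: 1.003
gripper_force: 0.0
clock: 16.9
eef_pos: [0.5492, 0.3829, 0.0627]
tcp_rot: [0.12, 0.993, 0.002, 0.002]
ft_force: [0.7, 0.1, 0.2]
opening: 0.999
gripper_force: 0.0
at [0.5492 0.3829 0.0627] psi 76.22 F [0.7 0.1 0.2] open 0.999 grip 0.0 t 16.9 q [0.51, 0.65, 0.08, 1.0, 0.0, 0.75]
row [0.0067, 0.0095, 0.1154] -0.0027
(array([0.5978, 0.3757]), -13.0, 27, array([0.5524, 0.3862]))
(array([0.6066, 0.0224]), -25.9, 7, array([0.5695, 0.0405]))
```

```bash
python3 -m crank '[0.003,0.008,0.07,-0.002,0,0.003,0.008,0.113,-0.002,0,0.003,0.008,0.113,-0.002,0,0.003,0.008,0.113,-0.002,1,0.003,0.008,0.113,-0.002,1,0.003,0.008,0.113,-0.002,1,0.003,0.008,0.113,-0.002,1,0.003,0.008,0.113,-0.002,1,0.003,0.008,0.113,-0.002,1]' 40; python3 to.py
python3 -m crank '[0,0,-0.1,0,1,0,0,-0.16,0,1,0,0,-0.16,0,1,0,0,-0.16,0,1]'; python3 to.py .510 .0373 .0895 82
python3 - <<'E'
from sp import *
c=cam('scene'); W=cloud(c)
for b in blobs(masks(c)['yellow'],60): print(np.nanpercentile(W[b],[2,50,98],0).round(3).tolist())
for z in (.085,.09): print(*yel2(c,z),sep='\n')
E
```

```text
clock: 17.85
eef_pos: [0.5474, 0.3874, 0.0042]
tcp_rot: [0.116, 0.993, 0.001, 0.001]
ft_force: [0.1, -0.7, 5.1]
opening: 0.17
gripper_force: 39.1
at [0.5474 0.3874 0.0042] psi 76.64 F [ 0.1 -0.7  5.1] open 0.17 grip 39.1 t 17.9 q [0.52, 0.71, 0.02, 0.89, 0.0, 0.75]
clock: 18.25
eef_pos: [0.5471, 0.3871, 0.0837]
tcp_rot: [0.116, 0.993, 0.001, 0.001]
ft_force: [0.0, -0.0, -1.2]
opening: 0.173
gripper_force: 38.7
at [0.5471 0.3871 0.0837] psi 76.64 F [ 0.  -0.  -1.2] open 0.173 grip 38.7 t 18.2 q [0.52, 0.64, 0.12, 1.05, -0.0, 0.75]
row [-0.0895, -0.6977, -0.0123] -0.0298
[[0.558, 0.347, 0.077], [0.588, 0.384, 0.09], [0.615, 0.405, 0.097]]
[[0.568, -0.007, 0.024], [0.606, 0.017, 0.031], [0.634, 0.035, 0.074]]
(array([0.5832, 0.3954]), -74.7, 22, array([nan, nan]))
(array([ 0.6257, -0.0275]), -27.4, 7, array([ 0.59 , -0.009]))
(array([0.5846, 0.3903]), -74.7, 22, array([nan, nan]))
(array([ 0.6169, -0.0353]), -39.6, 14, array([ 0.5884, -0.0117]))sp.py:32: RuntimeWarning: Mean of empty slice.
  out.append((o.round(4),round(float(np.degrees(np.arctan2(a[1],a[0]))),1),int(k.sum()),(T.mean(0)).round(4)))
  ret = um.true_divide(
```

```bash
python3 -m crank '[-0.09,-0.698,0,-0.03,1,-0.09,-0.698,0,-0.03,1,-0.09,-0.698,0,-0.03,1,-0.09,-0.698,0,-0.03,1,-0.09,-0.698,0,-0.03,1,-0.09,-0.698,0,-0.03,1,-0.09,-0.698,0,-0.03,1,-0.09,-0.698,0,-0.03,1,-0.09,-0.698,0.083,-0.03,1,-0.09,-0.698,0.083,-0.03,1]';python3 -m crank '[0,0,0,0,1,0,0,0,0,1]'; python3 to.py .510 .0373 .041 82  .5725 .0285 .041 82
```

```text
clock: 19.3
eef_pos: [0.5044, 0.037, 0.0365]
tcp_rot: [0.07, 0.998, 0.0, -0.005]
ft_force: [-1.4, -0.1, -1.5]
opening: 0.17
gripper_force: 38.9
clock: 19.5
eef_pos: [0.5099, 0.0376, 0.042]
tcp_rot: [0.069, 0.998, 0.0, -0.0]
ft_force: [-1.2, 0.8, 0.3]
opening: 0.172
gripper_force: 38.9
at [0.5099 0.0376 0.042 ] psi 82.1 F [-1.2  0.8  0.3] open 0.172 grip 38.9 t 19.5 q [-0.05, 0.39, -0.42, 0.76, 0.0, 0.09]
row [-0.0003, -0.0005, 0.002] 0.0006
row [-0.1266, -0.0008, 0.002] 0.0006
```

```bash
python3 -m crank '[-0.02,-0.001,-0.001,0,1,-0.035,-0.001,-0.001,0,1,-0.05,-0.001,-0.001,0,1,-0.065,-0.001,-0.001,0,1,-0.08,-0.001,-0.001,0,1,-0.095,-0.001,-0.001,0,1,-0.11,-0.001,-0.001,0,1,-0.124,-0.001,-0.001,0,1,-0.128,-0.001,-0.001,0,1,-0.128,-0.001,-0.001,0,1]'; python3 to.py
python3 - <<'E'
from sp import *
c=cam('scene'); save(c,'scene7.png',(310,200,410,300),6)
E
```

```text
clock: 20.5
eef_pos: [0.5734, 0.0274, 0.0419]
tcp_rot: [0.07, 0.998, 0.0, 0.0]
ft_force: [-0.5, -0.8, 0.0]
opening: 0.17
gripper_force: 38.9
at [0.5734 0.0274 0.0419] psi 82.03 F [-0.5 -0.8  0. ] open 0.17 grip 38.9 t 20.5 q [-0.06, 0.5, -0.24, 0.83, 0.0, 0.08]
```

View pics/scene7.png

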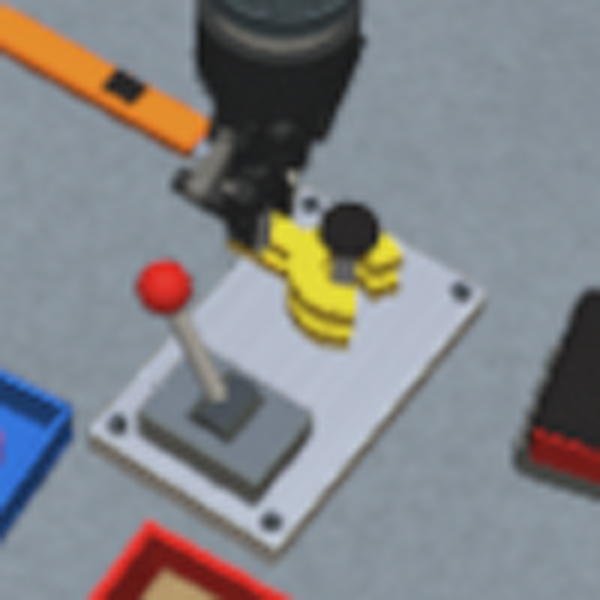

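The second spacer now sits on the first, with the rod in both bores (crop (330,275)). I'll release and retreat to in front of the lever.

```bash
python3 -m crank '[0,0,0.004,0,1,0,0,0.004,0,1,0,0,0.004,0,0.6,0,0,0.004,0,0.6,0,0,0.004,0,0.6]'
python3 -m crank '[0.1,0,-0.01,0,0.5,0.2,0,-0.1,0,0.6,0.2,0,-0.2,0,1,0.2,0,-0.2,0,1,0.2,0,-0.2,0,1,0.2,0,-0.2,0,1,0.2,0,-0.2,0,1]'
python3 - <<'E'
from sp import *
for n in('top','scene'):
    c=cam(n); W=cloud(c); print(n,*yel2(c,.044),sep='\n')
    b=masks(c)['yellow']; 
    for q in blobs(b,30): print(q.sum(),np.nanpercentile(W[q],[2,50,98],0).round(3).tolist())
    if n=='scene': save(c,'scene8.png',(310,200,410,300),6)
E
python3 to.py .531 -.066 .15 82 .531 -.066 .10 82
```

```text
clock: 21.05
eef_pos: [0.5731, 0.0275, 0.0401]
tcp_rot: [0.069, 0.998, 0.0, 0.0]
ft_force: [0.2, 0.4, -0.4]
opening: 0.403
gripper_force: 0.0
clock: 21.75
eef_pos: [0.4734, 0.0413, 0.1386]
tcp_rot: [0.07, 0.998, 0.0, -0.001]
ft_force: [0.3, 1.2, 0.9]
opening: -0.001
gripper_force: 0.0
top
(array([0.6194, 0.0016]), -28.8, 0, array([0.5858, 0.0201]))
120 [[0.585, -0.005, 0.037], [0.61, 0.005, 0.044], [0.632, 0.021, 0.05]]
scene
(array([0.6003, 0.0036]), -36.1, 15, array([0.5701, 0.0256]))
182 [[0.565, -0.01, 0.029], [0.606, 0.016, 0.042], [0.635, 0.032, 0.074]]
37 [[0.627, 0.022, 0.026], [0.635, 0.035, 0.042], [0.643, 0.045, 0.056]]
at [0.4733 0.0413 0.1385] psi 82.02 F [ 1.   0.5 -0.7] open 0.001 grip 0.0 t 21.9 q [-0.05, 0.23, -0.37, 0.97, 0.0, 0.09]
row [-0.144, -0.1965, -0.0233] 0.0001
row [-0.1443, -0.1965, 0.0767] 0.0001
```

View pics/scene8.png

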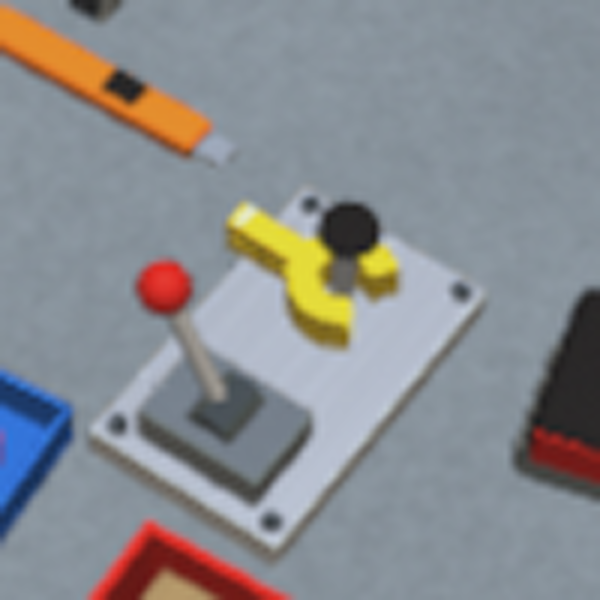

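Both spacers lie flat as one stack (crop (310,270)), and there is no other yellow on the bench. Now I'll push the lever.

```bash
python3 -m crank '[-0.06,-0.197,-0.02,0,1,-0.06,-0.197,-0.02,0,1,-0.144,-0.197,0.04,0,1,-0.144,-0.197,0.078,0,1,-0.144,-0.197,0.078,0,1,-0.144,-0.197,0.078,0,1]'
python3 -m crank '[-0.03,0,0,0,1,-0.06,0,0,0,1,-0.08,0,0,0,1,-0.1,0,0,0,1,-0.12,0,0,0,1,-0.14,0,0,0,1,-0.16,0,0,0,1,-0.175,0,0,0,1,-0.185,0,0,0,1,-0.185,0,0,0,1]'; python3 to.py .626 -.0795 .10 82
```

```text
clock: 22.45
eef_pos: [0.5302, -0.0658, 0.1]
tcp_rot: [0.069, 0.998, 0.0, -0.002]
ft_force: [-0.1, -0.1, 0.3]
opening: -0.004
gripper_force: 0.0
clock: 23.45
eef_pos: [0.6225, -0.0787, 0.1007]
tcp_rot: [0.069, 0.998, 0.0, -0.001]
ft_force: [-3.7, 1.4, 0.6]
opening: -0.002
gripper_force: 1.6
at [ 0.6225 -0.0787  0.1007] psi 82.05 F [-3.7  1.4  0.6] open -0.002 grip 1.6 t 23.4 q [-0.23, 0.55, 0.01, 1.03, -0.0, -0.09]
row [-0.0071, -0.0006, 0.0015] 0.0003
```

```bash
python3 -m crank '[-0.008,0,0,0,1,-0.014,0,0,0,1,-0.018,0,0,0,1]'
python3 -m crank '[0.06,0,0,0,1,0.12,0,-0.1,0,1,0.16,0,-0.2,0,1,0.2,-0.1,-0.3,0,1,0.2,-0.15,-0.33,0,0,0.2,-0.2,-0.33,0,0,0.2,-0.2,-0.33,0,0]'
python3 - <<'E'
from sp import *
for n in('top','scene'):
    c=cam(n); W=cloud(c); x,y,z=np.moveaxis(W,-1,0)
    b=masks(c)['red']&(x>.5)&(x<.7)&(y<-.04)&(y>-.13)&(z>.08); print(b.sum(),np.median(W[b],0).round(3) if b.any() else '')
    b=masks(c)['green']&(z>.16)&(x>.4)&(x<.5)&(y<-.2)&(y>-.45); print(rect(W[b]) if b.any() else '')
E
python3 to.py .4405 -.327 .26 4
```

```text
clock: 23.75
eef_pos: [0.6232, -0.0788, 0.1004]
tcp_rot: [0.069, 0.998, 0.0, -0.008]
ft_force: [-26.6, 3.0, 18.6]
opening: -0.007
gripper_force: 13.6
clock: 24.45
eef_pos: [0.5203, -0.1695, 0.2689]
tcp_rot: [0.072, 0.997, -0.002, 0.003]
ft_force: [0.4, 0.1, 0.6]
opening: 0.501
gripper_force: 0.0
70 [ 0.643 -0.084  0.123]
(array([ 0.4396, -0.3271,  0.0063,  0.147 ]), 4.1)
52 [ 0.648 -0.088  0.121]
(array([ 0.4416, -0.3281,  0.0101,  0.1503]), 4.5)
at [ 0.5196 -0.1661  0.2665] psi 81.94 F [0.1 0.7 0.1] open 0.677 grip 0.0 t 24.6 q [-0.43, 0.31, 0.07, 1.33, 0.0, -0.29]
row [0.1116, -0.3408, 0.0127] 0.433
```

```bash
python3 -m crank '[0.112,-0.341,0.01,0.433,0,0.112,-0.341,0.01,0.433,0,0.112,-0.341,0.01,0.433,0,0.112,-0.341,0.01,0.433,0,0.112,-0.341,0.01,0.433,0,0.112,-0.341,0.01,0.433,0,0.112,-0.341,0.01,0.433,0,0.112,-0.341,0.01,0.433,0,0.112,-0.341,0.01,0.433,0,0.112,-0.341,0.01,0.433,0]'; python3 -m crank '[0,0,0,0,0,0,0,0,0,0]'; python3 to.py .4405 -.327 .143 4
```

```text
clock: 25.55
eef_pos: [0.4406, -0.3252, 0.2601]
tcp_rot: [0.681, 0.732, 0.0, -0.001]
ft_force: [1.0, -0.3, -0.6]
opening: 0.999
gripper_force: 0.0
clock: 25.75
eef_pos: [0.4404, -0.326, 0.2607]
tcp_rot: [0.68, 0.733, 0.0, -0.0]
ft_force: [0.0, -0.8, -0.1]
opening: 0.999
gripper_force: 0.0
at [ 0.4404 -0.326   0.2607] psi 4.26 F [ 0.  -0.8 -0.1] open 0.999 grip 0.0 t 25.8 q [-0.75, 0.32, 0.07, 1.32, 0.0, 0.74]
row [-0.0021, 0.0001, 0.2353] 0.0015
```

```bash
python3 -m crank '[-0.002,0,0.1,0,0,-0.002,0,0.2,0,0,-0.002,0,0.235,0,0,-0.002,0,0.235,0,0,-0.002,0,0.235,0,1,-0.002,0,0.235,0,1,-0.002,0,0.235,0,1,-0.002,0,0.235,0,1,-0.002,0,0.235,0,1,-0.002,0,0.235,0,1]' 40; python3 to.py
python3 -m crank '[0,0,-0.02,0,1,0,0,-0.05,0,1,0,0,-0.09,0,1,0,0,-0.15,0,1,0,0,-0.17,0,1,0,0,-0.17,0,1,0,0,-0.17,0,1]'; python3 to.py .571 -.284 .228 -4.4
python3 - <<'E'
from sp import *
c=cam('scene'); save(c,'scene9.png',(200,180,440,400),3)
E
```

```text
clock: 26.75
eef_pos: [0.4407, -0.3281, 0.1442]
tcp_rot: [0.681, 0.732, -0.0, 0.001]
ft_force: [0.5, -0.2, 2.9]
opening: 0.088
gripper_force: 39.7
at [ 0.4407 -0.3281  0.1442] psi 4.1 F [ 0.5 -0.2  2.9] open 0.088 grip 39.7 t 26.8 q [-0.76, 0.36, -0.17, 1.04, -0.0, 0.74]
clock: 27.45
eef_pos: [0.44, -0.3273, 0.2276]
tcp_rot: [0.681, 0.732, 0.0, -0.001]
ft_force: [-0.4, -0.5, -2.0]
opening: 0.087
gripper_force: 39.1
at [ 0.44   -0.3273  0.2276] psi 4.09 F [-0.4 -0.5 -2. ] open 0.087 grip 39.1 t 27.4 q [-0.76, 0.32, -0.0, 1.24, 0.0, 0.74]
row [0.0676, 0.2676, -0.001] 0.0472
```

View pics/scene9.png

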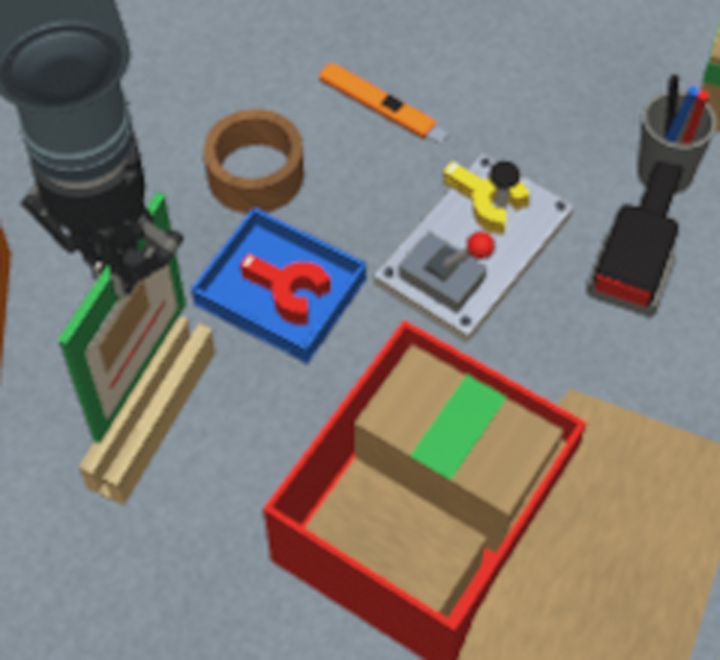

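The board is out of the slot and hanging upright (crop (125,320)). The lever is locked, and the red spacer and yellow stack are in place. I'll carry the board over.

```bash
python3 -m crank '[0.01,0.07,0,0.01,1,0.027,0.14,0,0.03,1,0.05,0.2,0,0.047,1,0.068,0.268,0,0.047,1,0.068,0.268,0,0.047,1,0.068,0.268,0,0.047,1,0.068,0.268,0.08,0.047,1,0.068,0.268,0.14,0.047,1,0.068,0.268,0.165,0.047,1,0.068,0.268,0.165,0.047,1]'; python3 -m crank '[0,0,0,0,1,0,0,0.004,0,1]'; python3 to.py .571 -.284 .1385 -4.4
```

```text
clock: 28.5
eef_pos: [0.5687, -0.2833, 0.1434]
tcp_rot: [0.734, 0.679, -0.001, -0.003]
ft_force: [-0.5, 0.4, -1.6]
opening: 0.085
gripper_force: 40.2
clock: 28.7
eef_pos: [0.5727, -0.2851, 0.1464]
tcp_rot: [0.734, 0.68, 0.001, 0.002]
ft_force: [0.4, 0.5, -2.1]
opening: 0.09
gripper_force: 40.3
at [ 0.5727 -0.2851  0.1464] psi -4.39 F [ 0.4  0.5 -2.1] open 0.09 grip 40.3 t 28.7 q [-0.56, 0.54, 0.11, 1.14, 0.0, 1.09]
row [0.002, -0.0036, 0.0157] 0.0001
```

```bash
python3 -m crank '[0,-0.004,0.006,0,1,0,-0.004,0.01,0,1,0,-0.004,0.01,0,1]'; python3 -m crank '[0,0,0.004,0,1,0,0,0.004,0,1]';python3 to.py
```

```text
clock: 29.0
eef_pos: [0.5697, -0.284, 0.1393]
tcp_rot: [0.734, 0.68, 0.0, 0.0]
ft_force: [0.6, -0.0, -1.7]
opening: 0.09
gripper_force: 40.3
clock: 29.2
eef_pos: [0.5701, -0.284, 0.1392]
tcp_rot: [0.733, 0.68, 0.0, 0.001]
ft_force: [-2.7, 1.1, 8.5]
opening: 0.084
gripper_force: 41.8
at [ 0.5701 -0.284   0.1392] psi -4.35 F [-2.7  1.1  8.5] open 0.084 grip 41.8 t 29.2 q [-0.56, 0.54, 0.09, 1.12, 0.0, 1.08]
```

```bash
python3 -m crank '[0,0,0,0,0.65,0,0,0,0,0.65,0,0.01,0,0,0.65,0,0.02,0,0,0.65,0,0.03,0,0,0.65,0,0.04,0,0,0.65,0,0.05,0,0,0.65,0,0.06,0,0,0.65,0,0.07,0,0,0.65,0,0.08,0,0,0.65]'; python3 -m crank '[0,0.008,0,0,0.65,0,0.016,0,0,0.65,0,0.024,0,0,0.65,0,0.028,0,0,0.65,0,0.028,0,0,0.65]';python3 to.py
python3 - <<'E'
from sp import *
c=cam('scene'); save(c,'scene10.png',(200,180,440,400),3)
for n in('top','scene'):
    c=cam(n); W=cloud(c); x,y,z=np.moveaxis(W,-1,0); b=masks(c)['green']&(x>.52)&(x<.66)&(y>-.4)&(y<-.18); P=W[b]; print(n,b.sum(),np.nanpercentile(P,[2,50,98],0).round(3).tolist() if b.any() else '')
E
```

```text
clock: 30.2
eef_pos: [0.6098, -0.2869, 0.1369]
tcp_rot: [0.733, 0.68, 0.0, -0.0]
ft_force: [0.8, 0.8, -0.6]
opening: 0.348
gripper_force: 0.1
clock: 30.7
eef_pos: [0.6236, -0.2881, 0.1369]
tcp_rot: [0.733, 0.68, 0.0, 0.0]
ft_force: [-0.2, -0.6, 0.3]
opening: 0.354
gripper_force: 0.0
at [ 0.6236 -0.2881  0.1369] psi -4.36 F [-0.2 -0.6  0.3] open 0.354 grip 0.0 t 30.7 q [-0.53, 0.65, 0.28, 1.2, 0.0, 1.12]
top 28 [[0.58, -0.223, 0.135], [0.627, -0.218, 0.157], [0.633, -0.2, 0.374]]
scene 130 [[0.573, -0.362, 0.026], [0.621, -0.338, 0.161], [0.633, -0.218, 0.166]]
```

View pics/scene10.png

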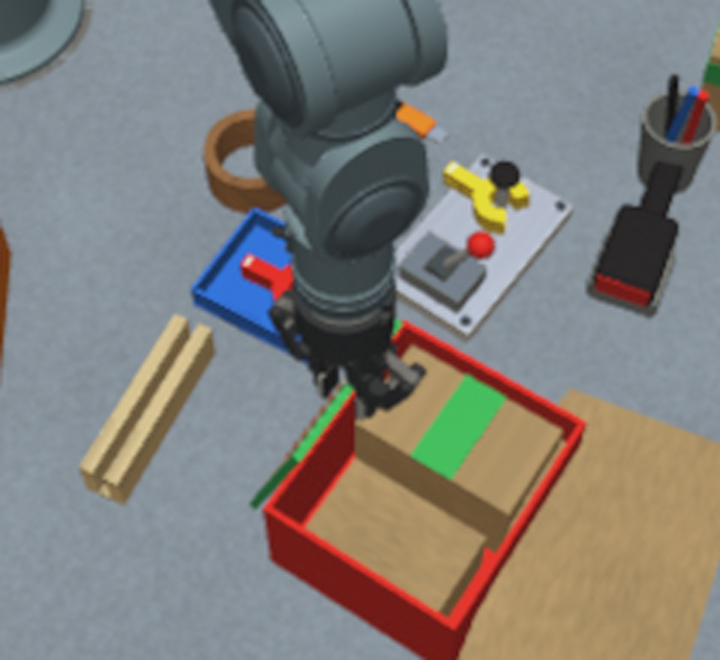

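The board leans on the tote's front rim (crop (330,430)). I'll withdraw straight up, swing clear and check.

```bash
python3 -m crank '[0,0,-0.03,0,0.65,0,0,-0.08,0,0.65,0,0,-0.15,0,0.65,0,0,-0.25,0,0.65,0,-0.1,-0.25,0,0.65,0,-0.2,-0.25,0,0.65,-0.1,-0.3,-0.25,0,0.65,-0.2,-0.35,-0.25,0,0.65,-0.3,-0.35,-0.25,0,0.65,-0.4,-0.35,-0.25,0,0.65]'; python3 -m crank '[-0.2,0,0,0,0.65,-0.4,0,0,0,0.65,-0.4,0,0,0,0.65,-0.4,0,0,0,0.65]'
python3 - <<'E'
from sp import *
for n in('top','scene'):
    c=cam(n); W=cloud(c); x,y,z=np.moveaxis(W,-1,0); b=masks(c)['green']&(x>.5)&(x<.66)&(y>-.4)&(y<-.18); P=W[b]; P=P[~np.isnan(P[:,0])]; print(n,len(P),np.percentile(P,[2,50,98],0).round(3).tolist())
    if len(P)>30:
        k=np.linalg.svd(P-P.mean(0))[2][2]; print('normal',k.round(3),'lean',np.arcsin(abs(k[2])),'yaw',np.degrees(np.arctan2(k[1],k[0])))
        t=P[:,2]>.155; print('top edge',P[t].mean(0).round(3),P[t][:,1].min(),P[t][:,1].max())
    R=W[masks(c)['red']&(x<.55)&(x>.4)&(y>-.22)&(y<-.09)&(z<.06)]; print('red',R.min(0).round(3),R.max(0).round(3))
    b=masks(c)['red']&(x>.5)&(x<.7)&(y<-.04)&(y>-.13)&(z>.08); print('ball',np.median(W[b],0).round(3))
    if n=='scene': save(c,'scene11.png',(200,150,440,400),3)
E
python3 to.py
```

```text
clock: 31.85
eef_pos: [0.435, -0.4524, 0.2631]
tcp_rot: [0.734, 0.679, 0.0, 0.0]
ft_force: [1.4, 0.3, 0.0]
opening: 0.349
gripper_force: 0.0
clock: 32.25
eef_pos: [0.4221, -0.6305, 0.2617]
tcp_rot: [0.734, 0.679, -0.001, 0.002]
ft_force: [1.3, -1.0, 0.6]
opening: 0.353
gripper_force: 0.0
top 926 [[0.569, -0.358, 0.011], [0.617, -0.288, 0.144], [0.629, -0.215, 0.165]]
normal [-0.941  0.073  0.33 ] lean 0.33586449176108163 yaw 175.56759444591037
top edge [ 0.623 -0.289  0.161] -0.361362757848023 -0.215111893712965
red [ 0.444 -0.18   0.021] [ 0.512 -0.128  0.035]
ball [ 0.644 -0.084  0.122]
scene 197 [[0.576, -0.362, 0.034], [0.624, -0.307, 0.161], [0.632, -0.219, 0.165]]
normal [ 0.942 -0.073 -0.327] lean 0.3334380249021674 yaw -4.432863576863528
top edge [ 0.625 -0.291  0.162] -0.36292266151934277 -0.21417171972541238
red [ 0.437 -0.184  0.008] [ 0.516 -0.126  0.034]
ball [ 0.648 -0.087  0.121]
at [ 0.422  -0.6328  0.2565] psi -4.62 F [-0.1 -0.8 -1.6] open 0.349 grip 0.0 t 32.4 q [-1.07, 0.91, 1.1, 1.75, -0.0, 0.59]
```

View pics/scene11.png

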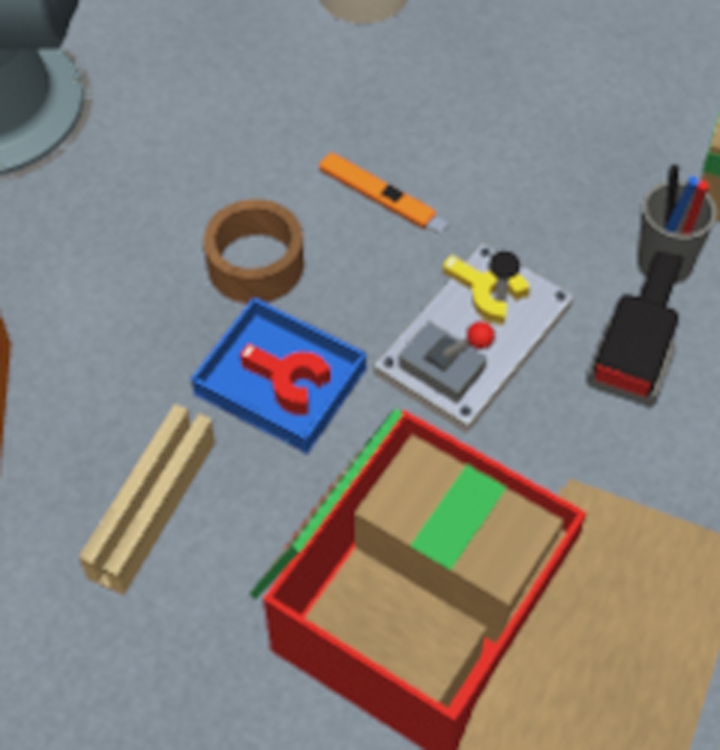

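Everything is in place. The board leans 0.335 rad and is parallel to the tote, centred at y = -0.289. Last, I'll check that no yellow is left on the bench and hand in.

```bash
python3 - <<'E'
from sp import *
n=0
for k in('top','scene'):
    c=cam(k); W=cloud(c)
    for q in blobs(masks(c)['yellow'],25): p=np.nanmedian(W[q],0); print(k,q.sum(),p.round(3)); n+=np.hypot(p[0]-.61,p[1]-.02)>.06
if not n: print(r.hand_in())
E
```

```text
top 352 [0.606 0.018 0.043]
scene 183 [0.609 0.007 0.043]
scene 36 [0.635 0.033 0.041]
the job is handed in; nothing more can be done
None
```

I handed the job in at about 32 s: the red spacer is in the tray, both yellow spacers are flat on the rod, the lever is locked, and the board leans 0.335 rad on the middle of the tote's front; the judge gave no verdict.

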